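Take the bar clamp off the amber lamp

TASK

Two lamps stand in bar clamps on the parts counter while their lenses set; the amber one is done. On the amber lamp's clamp, press the yellow thumb release on the sliding jaw all the way down and, keeping it down, push the jaw back along its bar to the end stop, then let go. Use only the fingertips and pick nothing up: the amber lamp stays standing on its rest, the red lamp stays clamped, and the other things on the counter stay where they are.

Things in the scene. Friction and masses are not known exactly. Their poses are not given: they have to be found in the camera images.
- amber_clamp: green bar clamp holding the amber lamp, fixed to the counter, 335 mm long, 70 wide. Origin at counter height under the bar; x runs along the bar (20 x 20 mm steel, top 54 mm up), z is up. Fixed jaw (118 mm high) at x = +175 to +195 mm, end stop (66 mm high) at -110 to -128. The lamp rests on a plate before the fixed jaw. The sliding jaw opens along -x, away from the lamp.
- amber_jaw (a joint): sliding jaw of the amber clamp, m: 0 = shut on the lamp, grows as it goes back (-x of the clamp), 0.1165 = against the end stop. A ratchet: it goes back only with the release down, but can always move towards the lamp. With the release down it takes 3 N to slide, plus 12 N per m/s; it then starts back some 3 mm by itself.
- amber_release (a joint): travel of the amber clamp's thumb release, m: 0 = up (latched), 0.009 = fully down; the pawl is clear of the teeth from about 0.006 on. Sprung: 2.5 N to start, 5.5 N at the bottom, plus about 1 N of rubbing at first. It springs up when let go and the pawl catches again.
- amber_release_top (a point): centre of the top face of the amber clamp's yellow thumb release, 75 mm above the counter when up; moves with jaw and release; axes as the clamp's. A flat pad, 48 mm along the bar x 36 mm wide, with black ribs, in a well 60 mm long, open at both sides: on its +x side the sliding jaw (face 30 mm from this point, top 108 mm above the counter), on its -x side the thumb wall.
- amber_thumb_wall (a point): middle of the upper edge of the amber clamp's thumb wall, on the face towards the release: 30 mm to -x of the release's centre, 94 mm above the counter. The wall is green, upright, 46 mm wide, 14 mm thick and part of the sliding jaw: a fingertip that holds the release down pushes the jaw back by it.
- amber_lamp_center (a point): centre of the loose amber lamp in its clamp: 90 mm wide across the bar, 56 mm along it, 64 mm high, grey back plate against the fixed jaw, amber lens towards the sliding jaw; its underside is 60 mm above the counter.
- red_clamp: the other bar clamp, alike in every part, which holds the red lamp and is to be left alone; frame as amber_clamp.
- red_jaw (a joint): slide of the red clamp's jaw, as amber_jaw.
- red_release (a joint): travel of the red clamp's yellow thumb release, as amber_release.
- red_lamp_center (a point): centre of the loose red lamp in its clamp, size as the amber lamp.
- round_amber_center (a point): loose round amber lamp (aluminium rim, domed lens), 80 mm across, 44 mm high, lying lens up; point half-way up. Bystander.
- round_red_center (a point): the same in red. Bystander.
- spring_a_center (a point): loose steel exhaust spring with hooked ends, lying flat, coil 18 mm thick, 180 mm long overall along its x; point at its middle, 9 mm up. Bystander.
- spring_b_center (a point): a second such spring. Bystander.
- glue_center (a point): loose white glue bottle with red cap, 38 mm across, 115 mm high, standing; point half-way up. Bystander.
- bulb_box_center (a point): loose cardboard bulb box with a blue band, 46 x 46 x 60 mm; point half-way up. Bystander.
- oil_filter_center (a point): loose white and green oil filter, 76 mm across, 85 mm high, standing; point half-way up. Bystander.
- screwdriver_grip (a point): loose screwdriver, orange handle, 190 mm long, lying; point on its handle. Bystander.
Things that resemble listed ones, but are neither listed nor needed, are in the scene too. What is shaped like the part that bears amber_lamp_center but purple is not meant.

How it is judged:
By the outcome, as a careful person would: the job done as asked, in the order asked, and still so for the second after the job is handed in, with the robot touching nothing.
It also fails if it takes over 35 s, if anything falls off the work surface, if the arm or the gripper's body presses on something with over 40 N, if the wrist force passes 120 N, or if a joint passes its speed limit or range.

ROBOT

A 6-joint arm with a two-finger parallel gripper is mounted at the origin on the work surface. World frame = base frame: x ahead of the robot, y to its left, z up, the work surface at z = 0. Lengths are in mm, angles in rad, forces in N, time in s.
With the tool pointing down it reaches from about 300 to 775 mm from the base axis. Payload 14.6 kg.
Tool frame: the origin (TCP) lies midway between the tips of the shut fingers; the grasp point (between the pads) lies 19 mm behind it; x points along the fingers, y is the direction in which the jaws open and shut, and the axes are right-handed (so a half turn about x gives the same grasp; the last joint's range is limited). The gripper opens to 94 mm and grips with 3 to 60 N. Pads are 16 mm wide; open, the fingers measure 119 mm over their backs; the gripper's body (75 mm by 177 mm) begins 78 mm behind the grasp point.
Start: joints at [1.26, 0.3, 1.521, -0, 1.321, -0.067], TCP at [132.763, 533.726, 205.446] pointing down, gripper open.
Joint ranges: [-3.03, 3.03], [-0.79, 2.21], [0.23, 2.52], [-1.04, 4.18], [0, 3.07], [-2.55, 2.55]. Speed limits (rad/s): [2.22, 2.22, 2.57, 3.14, 3.14, 3.14].

INTERFACE

Orientations are given as [roll, pitch, yaw] about the fixed x, y, z axes, in that order (R = Rz(yaw) Ry(pitch) Rx(roll)).
In Python, from cell import * gives the robot as it stands.
- The arm moves only by the tool servo_tool, never from a script. Its arguments are lists of equal length, an entry for each row: "dp": the shift along the world's x, y, z in mm, a list of three; "angular": the turn, a rotation vector about the world's x, y, z in degrees, a list of three; "jaw": the gripper's target within -1 to 1 (shut at 1, half-way at 0, fully open at -1). In form: {"dp": [[dx, dy, dz], ...], "angular": [[ax, ay, az], ...], "jaw": [jaw, ...]}. A call has 1 to 10 rows; each row shifts and turns the commanded pose from where the row before left it; what a row does not reach is not made up. A row lasts 1/8 s, in which the tool goes at most 62.5 mm and 10.7 degrees, less where a joint would pass 70% of its speed; a pose out of reach is approached as far as the arm can. A call is refused whole if a number of a shift passes 62.5 or a number of a turn 10.7, either way. A call with a gripper value outside its range is refused whole. The fingers move at their own pace and stop on an object; "newtons" is the grip in N (left out, the last holds). Time passes only in rows, so rows that do not move let the fingers close. It gives the time, the measured TCP pose, the force and the opening at its end, in the units of the state.
- read_state(): the state, without advancing time (a new reading comes with each control period).
- camera(name): name is "scene" or "top"; returns a dict with "frame" (420x560x3 uint8, red, green, blue), "K" (3x3 intrinsics, pixels), "extrinsics" (4x4, takes a point from camera to world coordinates). Camera axes: x right, y up, looking along -z (the intrinsics and any distortion apply to the point x, -y, -z); pixel columns grow to the right and rows downward; lengths in mm; the calibration is good to about 2 mm. A picture is of the moment at which its call begins. There is no depth.
- sign_off(): hands the job in, once; it reports no verdict.
The state is a dict: "clock": time; "joints": joint angles; "qd": joint speeds; "effort": joint torques, N m; "eef_pos": TCP position; "eef_rot": TCP orientation; "wrist_force": force on the tool from outside, world axes, zero at the start; "moment": the same for the moment, N m; "finger_gap": finger opening in mm.
Only numpy, scipy, OpenCV 4.12 (cv2) and the standard library are available. Lean on these libraries where they do the work, as an engineer would, in place of code of your own. Each camera call takes 0.05 s, during which the arm holds its last target. There are 200 camera calls.

## Working session

There is one attempt and no reset: what is moved stays moved. The work goes in short steps, Python scripts to look and compute and a tool call to move; the robot and the scene stay as the last step left them, time stands still between calls to the robot, and variables do not carry over. Pictures are saved under pics/ and viewed, about 8 in all and at most 12, crops included, and the job is handed in when it is done.

Besides the shell and the picture viewer there is one more tool, called after "Call:" by a JSON object that holds its "method" and its "body". servo_tool: Moves the arm, as the interface text tells. Its arguments: {"type":"object","properties":{"dp":{"type":"array"},"angular":{"type":"array"},"jaw":{"type":"array"},"newtons":{"type":"number"}},"required":["dp","angular","jaw"]}

```bash
mkdir -p pics; python3 - <<'E'
from cell import *
import cv2,pickle
for n in("scene","top"):
    c=camera(n);pickle.dump(c,open(n+".pkl","wb"));cv2.imwrite(f"pics/{n}0.png",c["frame"][:,:,::-1]);print(n,c["K"].round(1).tolist(),c["extrinsics"].round(3).tolist(),[k for k in c])
print(read_state())
E
```

```text
scene [[404.4, 0.0, 276.4], [0.0, 404.4, 205.7], [0.0, 0.0, 1.0]] [[0.536, -0.543, 0.646, 1277.444], [0.844, 0.359, -0.399, -435.148], [-0.015, 0.759, 0.651, 813.453], [0.0, 0.0, 0.0, 1.0]] ['frame', 'K', 'extrinsics']
top [[499.3, 0.0, 278.9], [0.0, 499.3, 212.4], [0.0, 0.0, 1.0]] [[0.029, 0.989, -0.145, 359.909], [-1.0, 0.027, -0.016, 11.666], [-0.012, 0.145, 0.989, 1413.498], [0.0, 0.0, 0.0, 1.0]] ['frame', 'K', 'extrinsics']
{'clock': 0.1, 'joints': array([ 1.26041349e+00,  3.00410388e-01,  1.52153258e+00, -5.69049469e-06,
        1.32073237e+00, -6.65863790e-02]), 'qd': array([ 1.01098093e-03,  3.93179547e-05, -2.09475140e-03, -9.63821165e-05,
       -1.66043005e-03,  4.11448714e-04]), 'effort': array([ 2.51776808e-03, -5.32643509e+01, -3.53282475e+01,  7.10763247e-02,
        2.34010810e-02, -4.34881758e-05]), 'eef_pos': array([132.68400965, 533.49726095, 204.94016062]), 'eef_rot': array([-1.63229169,  1.56971364, -1.87608673]), 'wrist_force': array([ 0.17036979, -0.6625073 , -0.09289618]), 'moment': array([0.04919686, 0.01849054, 0.01700291]), 'finger_gap': 93.97788650886514}
```

View pics/scene0.png

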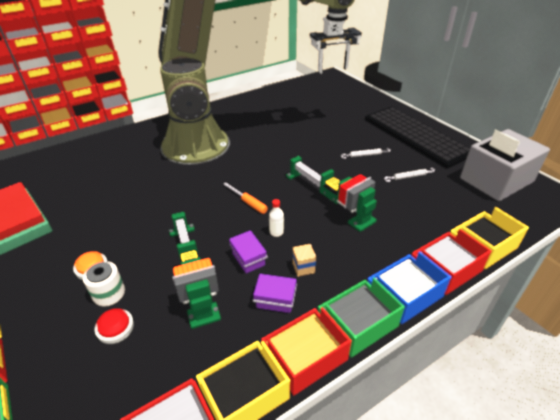

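View pics/top0.png

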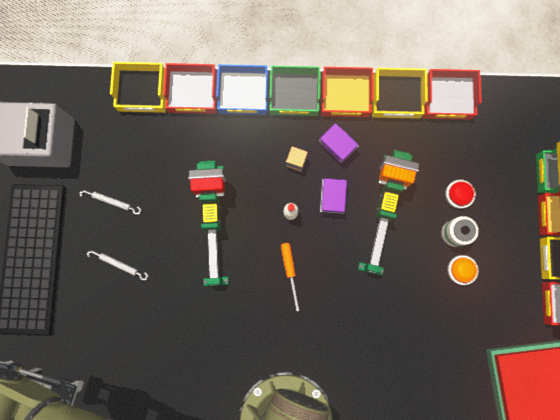

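Scene picture: the amber lamp is at about (193,275) with its release at (188,257). The red clamp's lamp is at (355,190). Top picture: amber lamp at (398,170), its release at (390,203), end stop at (372,268).
Possible mix-ups (top picture): red clamp's release (210,213), round amber lamp (463,270), purple lamps (339,142) and (333,196). I choose the release at (390,203), on the clamp with the square amber lamp, and will check it in a crop.

```bash
python3 - <<'E'
import cv2,pickle,numpy as np
t=pickle.load(open("top.pkl","rb"))["frame"][:,:,::-1];s=pickle.load(open("scene.pkl","rb"))["frame"][:,:,::-1]
a=cv2.resize(t[145:285,350:430],None,fx=4,fy=4,interpolation=cv2.INTER_CUBIC)
b=cv2.resize(s[205:335,155:235],None,fx=4,fy=4,interpolation=cv2.INTER_CUBIC)
b=cv2.copyMakeBorder(b,0,40,0,0,cv2.BORDER_CONSTANT)
cv2.imwrite("pics/crop.png",np.hstack([a,b]))
E
```

```text
(no output)
```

View pics/crop.png

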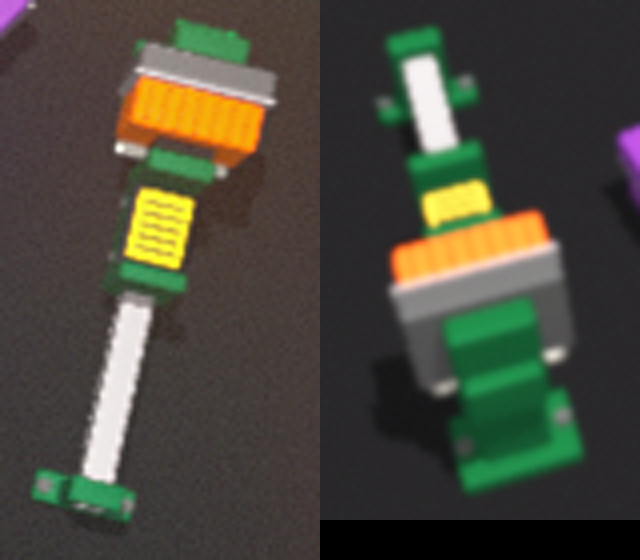

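The crop confirms it: the yellow ribbed pad is at crop (160,228), next to the square amber lamp. The thumb wall is below it at (153,275), the bar runs from (135,302) to (100,480), and the end stop is at (103,490).

```bash
cat >h.py <<'E'
import numpy as np,pickle
def ray(c,u,v,z):
    K,E=c["K"],c["extrinsics"]
    d=E[:3,:3]@np.array([(u-K[0,2])/K[0,0],-(v-K[1,2])/K[1,1],-1]);o=E[:3,3]
    return o+d*(z-o[2])/d[2]
def proj(c,p):
    K,E=c["K"],c["extrinsics"];q=E[:3,:3].T@(np.array(p)-E[:3,3])
    return K[0,0]*q[0]/-q[2]+K[0,2],K[1,1]*-q[1]/-q[2]+K[1,2]
E
python3 - <<'E'
from h import *
t=pickle.load(open("top.pkl","rb"));s=pickle.load(open("scene.pkl","rb"))
f=lambda x,y,z:ray(t,350+x/4-.375,145+y/4-.375,z)
for n,x,y,z in[("pad",160,228,75),("padTL",138,188,75),("padTR",194,193,75),("padBR",183,268,75),("padBL",126,262,75),("wallL",124,263,94),("wallR",186,274,94),("barN",135,302,54),("barF",100,480,54),("stopL",72,478,66),("stopR",134,492,66)]:print(n,f(x,y,z).round(1))
p=f(160,228,75);a=f(135,302,54)-f(100,480,54);print("bar yaw",np.degrees(np.arctan2(a[1],a[0])))
u=proj(s,p);print("scene crop of pad",(u[0]-155+.375)*4+320,(u[1]-205+.375)*4)
from cell import *
from scipy.spatial.transform import Rotation as R
print(R.from_euler("xyz",read_state()["eef_rot"]).as_matrix().round(3))
E
```

```text
pad [ 593.9 -266.1   75. ]
padTL [ 621.1 -251.3   75. ]
padTR [ 618.7 -289.2   75. ]
padBR [ 566.9 -281.5   75. ]
padBL [ 570.  -243.1   75. ]
wallL [ 566.3 -238.2   94. ]
wallR [ 560.  -279.3   94. ]
barN [ 545.7 -253.3   54. ]
barF [ 423.7 -229.5   54. ]
stopL [ 423.9 -208.7   66. ]
stopR [ 415.7 -250.1   66. ]
bar yaw -10.995747800590177
scene crop of pad 460.01172100802273 214.46613543632589
[[-0.     0.241  0.97 ]
 [-0.001  0.97  -0.241]
 [-1.    -0.001 -0.   ]]
```

Call:
{"method": "servo_tool", "body": {"dp": [[14,-25,0],[28,-50,0],[28,-50,0],[28,-50,0],[28,-50,0],[28,-50,0],[28,-50,0],[28,-50,0],[28,-50,0],[28,-50,0]], "angular": [[0,0,0.4],[0,0,0.4],[0,0,0.4],[0,0,0.4],[0,0,0.4],[0,0,0.4],[0,0,0.4],[0,0,0.4],[0,0,0.4],[0,0,0.4]], "jaw": [1,1,1,1,1,1,1,1,1,1], "newtons": 20}}

```text
clock: 1.35
eef_pos: [399.3, 56.8, 205.5]
eef_rot: [0.509, 1.57, 0.335]
wrist_force: [0.1, 1.2, 0.0]
finger_gap: 0.4
```

Call:
{"method": "servo_tool", "body": {"dp": [[28,-50,0],[28,-50,0],[28,-50,0],[28,-50,0],[28,-50,0],[28,-50,0],[14,-25,0],[0,0,0],[0,0,0]], "angular": [[0,0,0],[0,0,0],[0,0,0],[0,0,0],[0,0,0],[0,0,0],[0,0,0],[0,0,0],[0,0,0]], "jaw": [1,1,1,1,1,1,1,1,1]}}

```text
clock: 2.48
eef_pos: [580.5, -265.6, 205.1]
eef_rot: [2.67, 1.57, 2.496]
wrist_force: [0.1, 1.0, 0.5]
finger_gap: 0.3
```

Call:
{"method": "servo_tool", "body": {"dp": [[0,0,-30],[0,0,-30],[0,0,-20],[0,0,-10],[0,0,0]], "angular": [[0,0,0],[0,0,0],[0,0,0],[0,0,0],[0,0,0]], "jaw": [1,1,1,1,1]}}

```text
clock: 3.1
eef_pos: [580.7, -265.7, 115.6]
eef_rot: [2.762, 1.57, 2.589]
wrist_force: [0.2, -0.3, 0.6]
finger_gap: 0.7
```

```bash
python3 - <<'E'
from cell import *
from h import *
import cv2
from scipy.spatial.transform import Rotation as R
s=camera("scene");S=read_state();print(S["eef_pos"],R.from_euler("xyz",S["eef_rot"]).as_matrix().round(3).tolist())
print("scene tip",proj(s,S["eef_pos"]))
cv2.imwrite("pics/near.png",cv2.resize(s["frame"][185:335,140:260,::-1],None,fx=4,fy=4,interpolation=cv2.INTER_CUBIC))
E
```

```text
[ 580.9703308  -266.01175189  116.27920851] [[0.001, 0.173, 0.985], [-0.0, 0.985, -0.173], [-1.0, -0.0, 0.001]]
scene tip (np.float64(184.86023326467978), np.float64(243.24680200503374))
```

View pics/near.png

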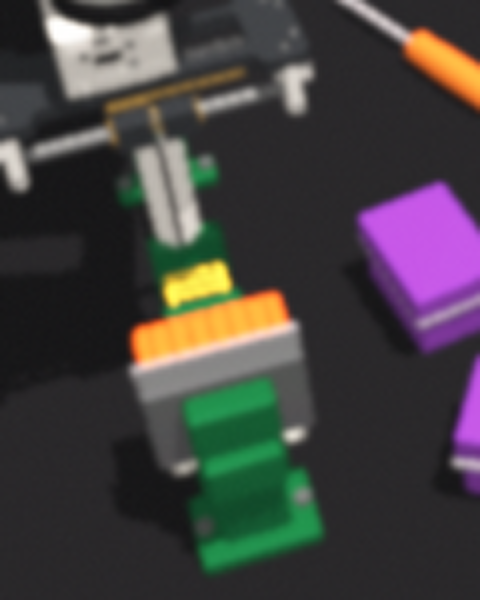

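The fingertip shows at crop (180,240), in front of the thumb wall and just behind the pad at (197,283), as worked out. Next I go down into the well.

Call:
{"method": "servo_tool", "body": {"dp": [[0,2,-12],[0,0,-12],[0,0,-8],[0,0,-4],[0,0,-2],[0,0,0]], "angular": [[0,0,0],[0,0,0],[0,0,0],[0,0,0],[0,0,0],[0,0,0]], "jaw": [1,1,1,1,1,1]}}

```text
clock: 3.9
eef_pos: [580.8, -264.3, 77.6]
eef_rot: [-0.461, 1.571, -0.635]
wrist_force: [-0.6, 0.9, 0.3]
finger_gap: 0.4
```

Call:
{"method": "servo_tool", "body": {"dp": [[0,0,-3],[0,0,-3],[0,0,-3],[0,0,-2],[0,0,0]], "angular": [[0,0,0],[0,0,0],[0,0,0],[0,0,0],[0,0,0]], "jaw": [1,1,1,1,1]}}

```text
clock: 4.53
eef_pos: [580.6, -264.3, 66.4]
eef_rot: [-2.809, 1.571, -2.984]
wrist_force: [-3.5, 0.8, 4.7]
finger_gap: 0.3
```

Call:
{"method": "servo_tool", "body": {"dp": [[0,0,-1],[0,0,-1],[0,0,0]], "angular": [[0,0,0],[0,0,0],[0,0,0]], "jaw": [1,1,1]}}

```text
clock: 4.9
eef_pos: [581.0, -264.5, 65.9]
eef_rot: [-0.396, 1.57, -0.57]
wrist_force: [-7.7, 2.3, 15.6]
finger_gap: 0.5
```

Call:
{"method": "servo_tool", "body": {"dp": [[-3,0.5,0],[-5,0.9,0],[-5,0.9,0],[-5,0.9,0],[-5,0.9,0],[-5,0.9,0],[-5,0.9,0],[-5,0.9,0],[-5,0.9,0],[-3,0.5,0]], "angular": [[0,0,0],[0,0,0],[0,0,0],[0,0,0],[0,0,0],[0,0,0],[0,0,0],[0,0,0],[0,0,0],[0,0,0]], "jaw": [1,1,1,1,1,1,1,1,1,1]}}

```text
clock: 6.15
eef_pos: [536.5, -255.5, 66.1]
eef_rot: [0.103, 1.566, -0.07]
wrist_force: [4.7, 5.9, 12.1]
finger_gap: 0.3
```

```bash
python3 - <<'E'
from cell import *
from h import *
import cv2
s=camera("scene");S=read_state();print(S["eef_pos"],S["wrist_force"])
print("tip crop",[(a-b)*4 for a,b in zip(proj(s,S["eef_pos"]),(140,185))])
cv2.imwrite("pics/mid.png",cv2.resize(s["frame"][185:335,140:260,::-1],None,fx=4,fy=4,interpolation=cv2.INTER_CUBIC))
E
```

```text
[ 536.22676514 -255.47832134   66.07560373] [ 4.08496118  7.01577835 13.14088051]
tip crop [np.float64(180.33057882555136), np.float64(239.0940946982397)]
```

View pics/mid.png

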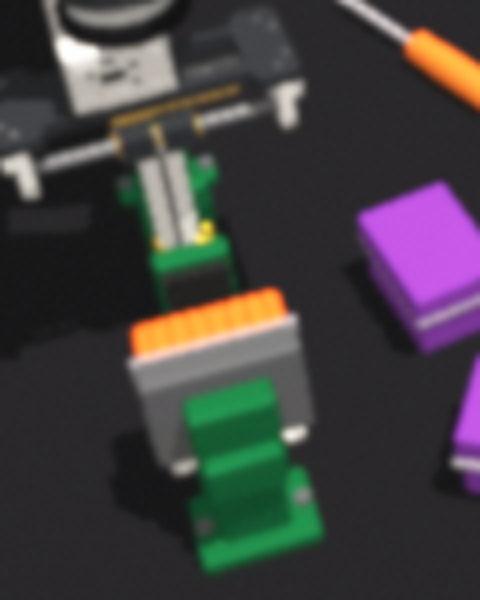

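The jaw is coming back with the release down. Pad corners are visible at crop (158,243) and (207,232), either side of the finger, and the lamp is unmoved. There is a small +y side load, so I'll lean the path slightly to +y.

Call:
{"method": "servo_tool", "body": {"dp": [[-3,1,0],[-5,1.1,0],[-5,1.1,0],[-5,1,0],[-5,1,0],[-5,1,0],[-5,1,0],[-5,1,0],[-5,1,0],[-5,1,0]], "angular": [[0,0,0],[0,0,0],[0,0,0],[0,0,0],[0,0,0],[0,0,0],[0,0,0],[0,0,0],[0,0,0],[0,0,0]], "jaw": [1,1,1,1,1,1,1,1,1,1]}}

```text
clock: 7.45
eef_pos: [488.5, -245.5, 66.0]
eef_rot: [0.077, 1.566, -0.096]
wrist_force: [5.1, 7.7, 12.6]
finger_gap: 0.7
```

Call:
{"method": "servo_tool", "body": {"dp": [[-4,0.8,0],[-4,0.8,0],[-3,0.6,0],[-3,0.6,0],[-2,0.4,0]], "angular": [[0,0,0],[0,0,0],[0,0,0],[0,0,0],[0,0,0]], "jaw": [1,1,1,1,1]}}

```text
clock: 8.07
eef_pos: [472.6, -242.2, 66.0]
eef_rot: [0.108, 1.566, -0.066]
wrist_force: [5.5, 7.1, 14.1]
finger_gap: 0.6
```

Call:
{"method": "servo_tool", "body": {"dp": [[-3,0.6,0],[-3,0.6,0],[-2,0.4,0],[-2,0.4,0],[-1,0.2,0]], "angular": [[0,0,0],[0,0,0],[0,0,0],[0,0,0],[0,0,0]], "jaw": [1,1,1,1,1]}}

```text
clock: 8.7
eef_pos: [462.0, -241.2, 66.1]
eef_rot: [-0.235, 1.564, -0.409]
wrist_force: [8.6, -1.2, 9.2]
finger_gap: 0.8
```

Call:
{"method": "servo_tool", "body": {"dp": [[-2,0.4,0],[-2,0.4,0],[0,0,0]], "angular": [[0,0,0],[0,0,0],[0,0,0]], "jaw": [1,1,1]}}

```text
clock: 9.07
eef_pos: [461.5, -241.2, 66.4]
eef_rot: [-0.174, 1.555, -0.349]
wrist_force: [36.5, -4.5, -9.8]
finger_gap: 0.4
```

It has stopped: 36 N and no more motion. I'll look before letting go.

```bash
python3 - <<'E'
from cell import *
from h import *
import cv2
o=[]
s=camera("scene");S=read_state();print(S["eef_pos"],S["wrist_force"])
t=camera("top")
a=cv2.resize(s["frame"][185:335,140:240,::-1],None,fx=4,fy=4,interpolation=cv2.INTER_CUBIC)
b=cv2.resize(t["frame"][145:295,345:445,::-1],None,fx=4,fy=4,interpolation=cv2.INTER_CUBIC)
cv2.imwrite("pics/end.png",cv2.hconcat([a,b]))
E
```

```text
[ 461.44893226 -241.16360931   66.42097213] [36.03071213 -4.41503562 -8.69376136]
```

View pics/end.png

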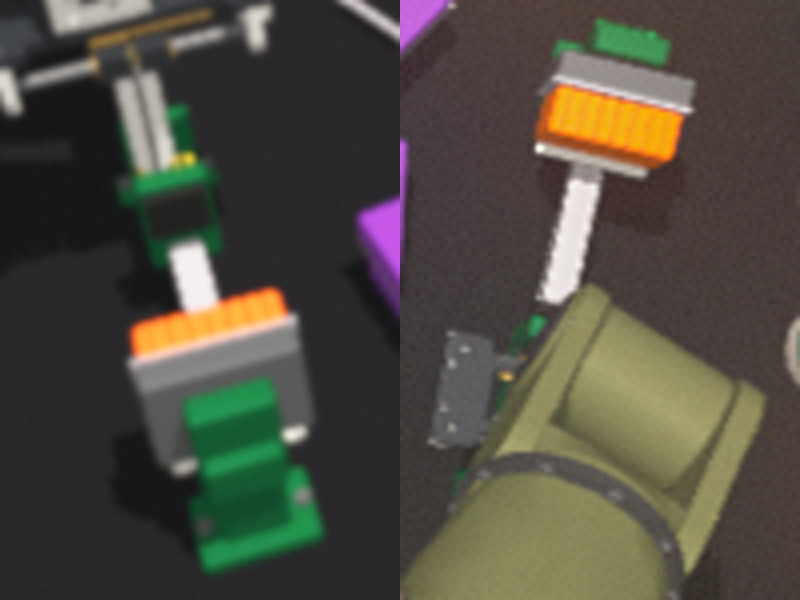

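The scene crop shows the jaw (178,210) well away from the lamp and up at the end-stop end of the bar. The top crop shows bare bar from (585,175) to (555,300), with the arm hiding the stop itself. The lamp still stands. I'll let go straight up so nothing drags the jaw forward, then ease off the wall.

Call:
{"method": "servo_tool", "body": {"dp": [[0,0,4],[0,0,6],[0,0,5],[0,0,0],[3,-0.6,0],[5,-1,0],[0,0,0]], "angular": [[0,0,0],[0,0,0],[0,0,0],[0,0,0],[0,0,0],[0,0,0],[0,0,0]], "jaw": [1,1,1,1,1,1,1]}}

```text
clock: 10.05
eef_pos: [463.8, -241.2, 79.2]
eef_rot: [2.709, 1.57, 2.536]
wrist_force: [1.0, 0.8, 0.4]
finger_gap: 0.6
```

Call:
{"method": "servo_tool", "body": {"dp": [[0,0,10],[0,0,20],[0,0,30],[0,0,40],[0,0,40],[20,45,0],[25,55,0],[25,55,0],[20,45,0],[0,0,0]], "angular": [[0,0,0],[0,0,0],[0,0,0],[0,0,0],[0,0,0],[0,0,0],[0,0,0],[0,0,0],[0,0,0],[0,0,0]], "jaw": [1,1,1,1,1,1,1,1,1,1]}}

```text
clock: 11.3
eef_pos: [554.2, -38.7, 219.8]
eef_rot: [1.183, 1.571, 1.012]
wrist_force: [-0.2, -0.7, 0.1]
finger_gap: 0.4
```

```bash
python3 - <<'E'
from cell import *
from h import *
import cv2
s=camera("scene");S=read_state();print(S["clock"],S["eef_pos"],S["wrist_force"])
t=camera("top")
a=cv2.resize(s["frame"][185:335,140:240,::-1],None,fx=4,fy=4,interpolation=cv2.INTER_CUBIC)
b=cv2.resize(t["frame"][145:295,345:445,::-1],None,fx=4,fy=4,interpolation=cv2.INTER_CUBIC)
cv2.imwrite("pics/fin.png",cv2.hconcat([a,b]))
cv2.imwrite("pics/fintop.png",t["frame"][:,:,::-1])
E
```

```text
11.35 [553.75152388 -40.3011948  219.77264   ] [-0.49881142 -0.14313873  0.50207875]
```

View pics/fin.png

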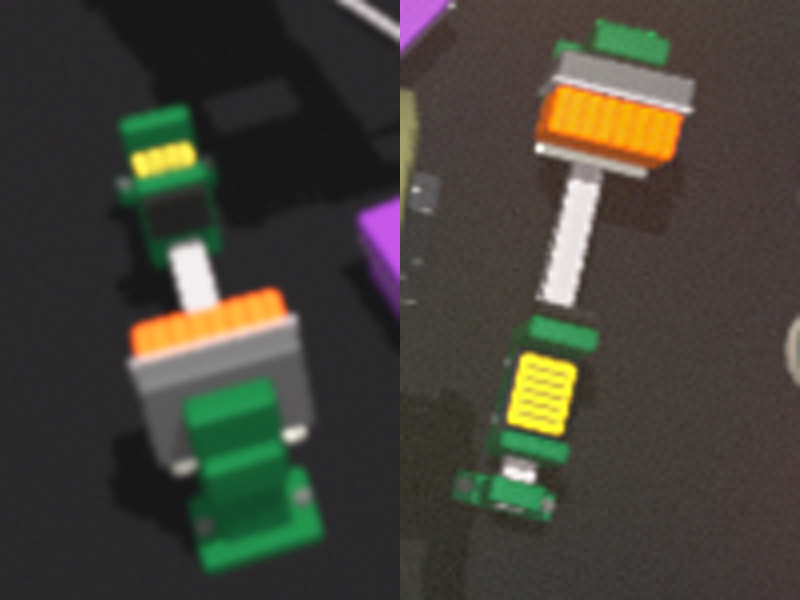

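View pics/fintop.png

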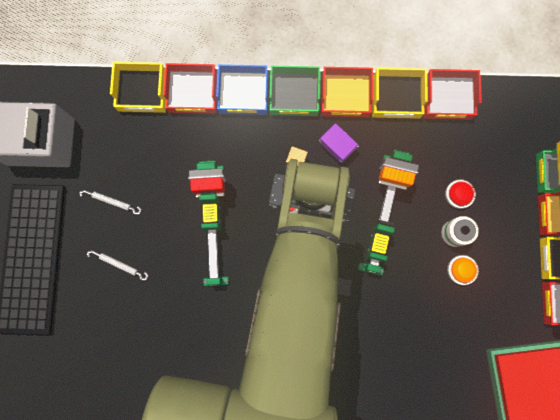

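The jaw is well back, but the top crop shows a strip of bar between the wall (535,450) and the stop (522,490). I'll measure the travel.

```bash
python3 - <<'E'
from h import *
t=pickle.load(open("top.pkl","rb"))
f=lambda x,y,z:ray(t,345+(x-400)/4-.375,145+y/4-.375,z)
p0=np.array([593.9,-266.1,75]);A=np.array([.983,-.182,0])
for n,x,y,z in[("pad",542,394,75),("wall outer",532,459,94),("stop in edge",525,476,66),("stop outer edge",519,500,66),("stop strip",520,474,54)]:
    p=f(x,y,z);print(n,p.round(1),"travel/offset from pad0",((p0-p)@A).round(1))
for d in (100,110,116.5): # where the pad centre would project
    u=proj(t,p0-A*d);print(d,(u[0]-345+.375)*4+400,(u[1]-145+.375)*4)
E
```

```text
pad [ 480.4 -240.4   75. ] travel/offset from pad0 116.2
wall outer [ 435.7 -230.3   94. ] travel/offset from pad0 162.0
stop in edge [ 425.9 -230.7   66. ] travel/offset from pad0 171.6
stop outer edge [ 409.7 -226.8   66. ] travel/offset from pad0 188.2
stop strip [ 427.7 -229.5   54. ] travel/offset from pad0 170.0
100 553.177176535298 371.7731347996157
110 550.4662280842654 386.3121070975816
116.5 548.7010741854292 395.77872887235253
```

```bash
python3 -c "
from cell import *
print(sign_off())"
```

```text
the job is handed in; nothing more can be done
None
```

I pressed the amber clamp's yellow release to the bottom with the shut fingertips. Keeping it down, I pushed the jaw back by the thumb wall until it stopped, then let go straight up, backed clear and handed in at about 11.4 s.

**Release:** the fingertip bottomed out at about z = 66 mm, which is 9 mm of travel, with 15.6 N on it. It stayed within 0.5 mm of that for the whole push.

**End stop:** the push ended in a firm stop, with the force rising to 36 N and no more motion. The release pad's image shift gives 116.2 mm of jaw travel against the nominal 116.5 mm, good to a millimetre or two.

**After letting go:**
- The amber lamp stands on its rest, and the red clamp, springs, round lamps and oil filter look unmoved.
- The arm hid the glue bottle, the screwdriver and part of the bulb box in the last top picture. I did not see those clear again, but the tool never came near them.

**One check that disagreed:** the last top picture shows a strip of bar about 10 mm long between the thumb wall and the stop. By the given dimensions, the wall's back should sit almost at the stop at full travel. I took it that a lower part of the jaw meets the stop first, because both the measured travel and the force point to the end stop.

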